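Level the filling stand

TASK

The filling stand on the steel bench sags towards its red-handled levelling foot. Set the yellow spirit level down gently lengthwise on the middle of the stand's clear deck, then turn the red foot handle clockwise until the bubble is centred between the two black lines. Then check it under hand pressure, as if loaded: press straight down on the level with the fingertips at around 10 N, and finish still pressing like that, with the bubble centred; do not force it, and leave the bottle, the bung and the loose valve alone.

Things in the scene. Friction and masses are not known exactly. Their poses are not given: they have to be found in the camera images.
- level_mid (a point): centre (18 mm above the underside) of the loose yellow torpedo level: 180 mm long (x), 22 wide (y), 36 high (z), 0.24 kg. The vial lies in a window in the top, 52 mm long, 18 deep; the lower 18 mm is solid: pinch it there across the width. Flat shoulders for pressing lie 26 to 90 mm from the middle, both sides: press them evenly or the level may rock slightly. May be laid either way round
- bubble (a joint): the white bubble (about 11 mm long) in the green vial: its place along the level's x axis in m, 0 = centred, stops at +-0.013. Drifts to the higher end, 1.0 mm per milliradian of slope; settles in about 1 s. The black lines are 7.3 mm either side of the centre, so it is between them within +-2 mm
- deck (a point): centre of the clear area on the top face of the stand's steel deck, about 70 mm above the bench; deck 240 mm long along this point's y axis (from -115 to +125 mm), 140 mm wide along x. Two fixed legs at the +y end, the levelling foot at the -y end, 155 mm from this point. The stand cannot slide; it tilts only along y
- foot_grip (a point): middle of the red bar handle on the levelling spindle, 104 mm above the bench, on the spindle's vertical axis; bar 54 mm long along this point's x axis, 15 mm wide (y), 28 mm high (14 above and below this point), over a round red hub 34 mm across
- foot (a joint): turn of the foot in rad, growing clockwise seen from above, which raises that end: about 4 milliradians of slope, so 4 mm of bubble, per rad. Stiff screw (0.12 N m), stays where left. The bench is not true, so the value at which the deck is level differs each time (-0.7 to +0.7); it starts 1.2 to 3.3 rad short of it
- sample_center (a point): middle of an amber sample bottle standing on the bench, 56 mm across, 125 mm high; leave alone
- bung: white drum bung lying on the bench, 70 mm across, 30 mm high; origin at its underside; leave alone
- valve: loose steel ball valve with a yellow lever, about 130 mm long, 61 mm high, lying on the bench, its lever along its x axis; origin at its underside; leave alone
Mind the look-alikes: they are no part of the job. There is more than one size of the part that bears level_mid; the job needs the larger.

How it is judged:
On the way, in this order (a step that is already met when the one before it is completed fails the run):
1. the spirit level lies flat and lengthwise on the middle of the deck (x of level_mid in the frame of deck between -0.045 and 0.045 m and y of level_mid in the frame of deck between -0.035 and 0.035 m and z of level_mid in the frame of deck between 0.014 and 0.021 m and angle between the x axis of level_mid and the y axis of deck, either way round below 0.2 rad and angle between level_mid's own z axis and vertical below 0.1 rad and contact force between level and shelf above 0.8 N), for 0.3 s.
2. the foot has been turned until the deck is level and the bubble is centred, the level still lying there (all of step 1 and value of joint bubble between -0.002 and 0.002 m and angle between deck's own z axis and vertical below 0.0025 rad), for 0.3 s.
At the end, for the whole second after the job is handed in: level flat and lengthwise (0.2 rad) on the middle of the deck (within 45 mm across, 35 mm along), bubble within 2 mm of centre, deck within 2.5 mrad of level, fingertips still pressing the level: over 4 N from the fingers, 6 to 35 N between level and deck; foot handle let go (all of step 2 and contact force between the fingers and level above 4 N and contact force between level and shelf between 6 and 35 N and contact force between the fingers and foot below 0.5 N); the arm keeps its last pose, push and grip.
It fails at once if the level is slammed or forced down on the deck (over 45 N) (contact force between level and shelf above 45 N).
It fails at once if the sample bottle is moved by more than 30 mm or knocked over (distance of sample_center from where it was at the start of the episode above 0.03 m or angle between sample_center's own z axis and vertical above 0.4 rad).
It fails at once if the bung is moved by more than 30 mm (distance of bung from where it was at the start of the episode above 0.03 m).
It fails at once if the loose valve is moved by more than 30 mm (distance of valve from where it was at the start of the episode above 0.03 m).
It also fails if it takes over 72 s, if anything falls off the work surface, if the arm or the gripper's body presses on something with over 40 N, if the wrist force passes 120 N, or if a joint passes its speed limit or range.

ROBOT

A 6-joint arm with a two-finger parallel gripper is mounted at the origin on the work surface. World frame = base frame: x ahead of the robot, y to its left, z up, the work surface at z = 0. Lengths are in m, angles in rad, forces in N, time in s.
With the tool pointing down it reaches from about 0.35 to 0.775 m from the base axis. Payload 5.5 kg.
Tool frame: the origin (TCP) lies at the very end of the fingers, on their centre line; the grasp point (between the pads) lies env.hold_point_z behind it (env.hold_point_z is the distance from the TCP to the grasp point, in m); z points along the fingers, y is the line along which they close (so a half turn about z gives the same grasp; the last joint's range is limited). The gripper opens to 85 mm and grips with 20 to 120 N. Pads are 22 mm wide; open, the fingers measure 114 mm over their backs; the gripper's body (76 mm by 85 mm) begins 54 mm behind the grasp point. The pads swing forward as they close: fully open they stand 13 mm farther back than shut.
Start: joints at [-1.283, 0.313, 0.046, 1.304, 0, 1.431], TCP at [0.239, -0.523, 0.231] pointing down, gripper open.
Joint ranges: [-2.76, 2.76], [-0.86, 1.69], [-1.03, 1.26], [-2.2, 2.34], [-1.47, 1.5], [-3.14, 3.14]. Speed limits (rad/s): [2.57, 2.57, 3.14, 3.14, 3.14, 3.14].

INTERFACE

Orientations are given as a unit quaternion [w, x, y, z].
In Python, from workcell import env gives the robot as it stands.
- The arm moves only by the tool carry_out, never from a script. Its argument "steps" is a list of rows, each a list of 3 entries, a list of its own where there are three numbers: the turn, a rotation vector about the tool's x, y, z in degrees, then the shift along the tool's x, y, z in cm, then the closure in counts, from 0 (fully open) to 255 (shut). A call has exactly 8 rows; each row is the pose to reach, as a shift and turn from the pose commanded when the call began, along the tool's axes at that moment; what a row does not reach only later rows make up. A row lasts 1/8 s, in which the tool goes at most 62.5 mm and 10.7 degrees, less where a joint would pass 70% of its speed; a pose out of reach is approached as far as the arm can. A call with a gripper value outside its range is refused whole. The fingers move at their own pace and stop on an object; "force" is the grip in N (left out, the last holds). Time passes only in rows, so rows that repeat a pose let the fingers close, or fill a call up. It gives the time, the measured TCP pose, the force, the opening and the grip force at its end, in the units of the state.
- env.get_state(): the state, without advancing time (a new reading comes with each control period).
- env.read_camera(name): name is "side" or "top" or "wrist"; returns (picture, depth): 480x640x3 uint8, red, green, blue; 480x640 float32, m along the optical axis (not along the pixel's ray), 0 where there is no reading.
- env.get_calibration(name): a dict with "fx", "fy", "cx", "cy" (pixels), "origin" and "orientation" of the camera in the world. Camera axes: x right, y up, looking along -z (the intrinsics and any distortion apply to the point x, -y, -z); pixel columns grow to the right and rows downward; lengths in m; the calibration is good to about 2 mm. A picture is of the moment at which its call begins: read the wrist's pose just before it. get_calibration takes no time and is no camera call; for the wrist camera it gives the pose at the moment of the call.
- env.hand_in(): hands the job in; it is judged then, once.
The state is a dict: "clock": time; "joint_pos": joint angles; "qvel": joint speeds; "tau": joint torques, N m; "tcp_pos": TCP position; "orientation": TCP orientation; "wrist_force": force on the tool from outside, world axes, zero at the start; "ft_torque": the same for the moment, N m; "finger_gap": finger opening in m; "grip_force": force on a finger pad.
Only numpy, scipy, OpenCV 4.12 (cv2) and the standard library are available. Lean on these libraries where they do the work, as an engineer would, in place of code of your own. Each camera call takes 0.05 s, during which the arm holds its last target. There are 200 camera calls.

## Working session

There is one attempt and no reset: what is moved stays moved. The work goes in short steps, Python scripts to look and compute and a tool call to move; the robot and the scene stay as the last step left them, time stands still between calls to the robot, and variables do not carry over. Pictures are saved under pics/ and viewed, at most 10 in all, crops included, and the job is handed in when it is done.

Besides the shell and the picture viewer there is one more tool, called after "Request:" as name([rows], argument=value, ...), one row to a line, values as JSON. carry_out: Moves the arm, as the interface text tells. Its arguments: {"type":"object","properties":{"steps":{"type":"array","items":{"type":"array"}},"force":{"type":"number"}},"required":["steps"]}

```bash
mkdir -p pics
cat > h.py <<'E'
import numpy as np, cv2
from scipy.spatial.transform import Rotation as R
from workcell import env
def q2R(q): return R.from_quat([q[1],q[2],q[3],q[0]]).as_matrix()
def cloud(n):
    c=env.get_calibration(n); im,d=env.read_camera(n)
    v,u=np.mgrid[:480,:640]
    P=np.stack([(u-c['cx'])/c['fx']*d,-(v-c['cy'])/c['fy']*d,-d],-1)
    W=P@q2R(c['orientation']).T+np.array(c['origin'])
    W[d==0]=np.nan
    return im,d,W
def save(im,f): cv2.imwrite('pics/'+f,cv2.cvtColor(im,cv2.COLOR_RGB2BGR))
E
python3 - <<'E'
from h import *
s=env.get_state();print(s,env.hold_point_z)
for n in('top','side','wrist'):
    im,d,W=cloud(n);np.savez(n,im=im,W=W,d=d);save(im,n+'0.png');print(n,env.get_calibration(n))
E
```

```text
{'clock': 0.0, 'joint_pos': array([-1.28258101e+00,  3.14002318e-01,  4.49576792e-02,  1.30360519e+00,
       -9.20360236e-06,  1.43120330e+00]), 'qvel': array([-0.00152728,  0.00056678,  0.001273  , -0.00049179,  0.00058943,
       -0.00018583]), 'tau': array([ 3.23402392e-04, -4.80629897e+01,  2.98531401e+01,  1.95177225e-02,
       -8.94287268e-05,  1.33090654e-05]), 'tcp_pos': array([ 0.23839656, -0.52267542,  0.23039908]), 'orientation': array([-9.23849269e-04,  9.77209180e-01,  2.12276613e-01, -7.33934826e-05]), 'wrist_force': array([ 0.19084062, -0.20569492, -0.34780592]), 'ft_torque': array([ 0.04807998,  0.0203615 , -0.0537122 ]), 'grip_force': 0.0, 'finger_gap': 0.08572837140179998} 0.0187
top {'fx': 474.3041067768723, 'fy': 474.3041067768723, 'cx': 322.23673103350393, 'cy': 237.81611692488661, 'origin': array([ 0.39586678, -0.0971386 ,  1.09874491]), 'orientation': array([ 0.71143688,  0.06673723, -0.06610201, -0.69644399])}
side {'fx': 495.3471825846676, 'fy': 495.3471825846676, 'cx': 321.04486259598997, 'cy': 240.08866752964005, 'origin': array([0.47652681, 0.52995249, 0.73486131]), 'orientation': array([-0.0615003 , -0.02590752,  0.37188862,  0.92587546])}
wrist {'fx': 386.1019641180144, 'fy': 386.1019641180144, 'cx': 328.3899999793845, 'cy': 240.83694008764635, 'origin': array([ 0.30582058, -0.49262021,  0.37292062]), 'orientation': array([ 0.83186268, -0.12452877,  0.08133114, -0.53467964])}
```

View pics/top0.png

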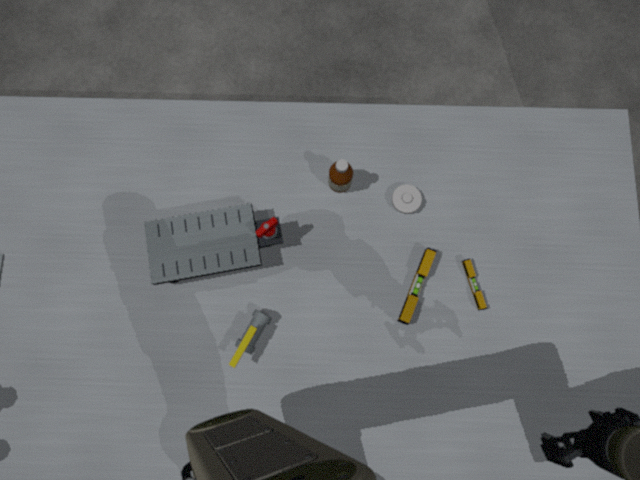

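View pics/side0.png

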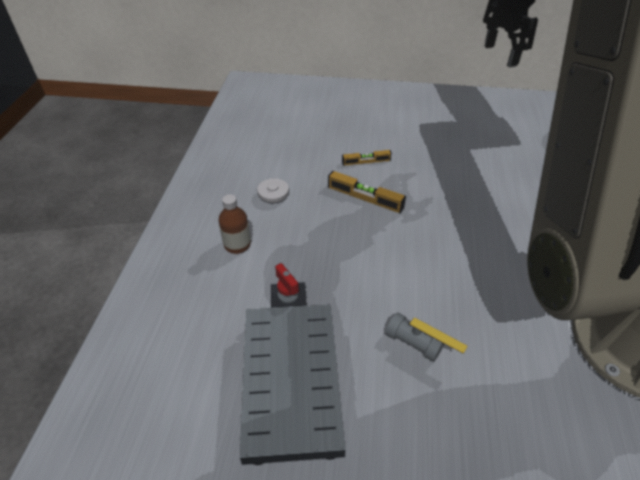

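The top view shows the large level at (418,286), the small one at (475,285), the deck at (203,243) and the red bar at (268,229). The side view agrees: the foot is at the -y end and the valve is beside the stand.

Run:
```python
from h import *
for n in('top','side'):
    f=np.load(n+'.npz');im,W=f['im'],f['W']
    hsv=cv2.cvtColor(im,cv2.COLOR_RGB2HSV);z=W[...,2]
    print(n,'bench z',np.nanmedian(z[(abs(z)<.03)]))
    def rep(name,m,zlo,zhi):
        m=(m&(z>zlo)&(z<zhi)&(W[...,0]>.2)).astype(np.uint8)
        k,l,st,_=cv2.connectedComponentsWithStats(m)
        for i in range(1,k):
            if st[i,4]<60: continue
            p=W[l==i]
            (c,s,a)=cv2.minAreaRect((p[:,:2]*1000).astype(np.float32))
            b=cv2.boxPoints((c,s,a)); e=max((b[1]-b[0],b[2]-b[1]),key=np.linalg.norm)
            print(name,st[i],'c',np.round(c,1),'s',np.round(s,1),'dir',round(np.degrees(np.arctan2(e[1],e[0])),1),'z',np.round(np.percentile(p[:,2],[5,50,95]),4),'mean',np.round(p[:,:2].mean(0),4))
    H,S,V=[hsv[...,i].astype(int) for i in range(3)]
    rep('level',z>0,.024,.045)
    rep('red',((H<8)|(H>172))&(S>150)&(V>90),.1,.14)
    rep('deck',S<60,.055,.082)
    rep('tall',z>0,.084,.14)
# deck slope fit
f=np.load('top.npz');W=f['W'].reshape(-1,3);im=f['im'].reshape(-1,3)
```

```text
top bench z -0.00011218671917911927
level [393 185  23  28 250] c [ 700.  -283.3] s [49.7 65.5] dir -8.0 z [0.0242 0.0261 0.0313] mean [ 0.6978 -0.2861]
level [399 247  38  77 751] c [ 496.3 -311.1] s [ 22.8 180. ] dir -21.6 z [0.0282 0.0352 0.0388] mean [ 0.4951 -0.3099]
level [235 309  37  45 490] c [386.1  54.2] s [43.3 90.4] dir -27.9 z [0.0267 0.0364 0.043 ] mean [0.3897 0.0495]
red [256 217  21  19 133] c [606.1  25.6] s [14.5 51.4] dir -49.0 z [0.114  0.1173 0.1207] mean [0.6053 0.0257]
deck [ 144  203  140   81 7241] c [582.1 144.3] s [141.2 296.4] dir -78.2 z [0.0631 0.069  0.0724] mean [0.5756 0.1644]
tall [330 159  23  23 344] c [ 740.4 -132.4] s [48.7 42.8] dir 85.2 z [0.0847 0.0971 0.1263] mean [ 0.738  -0.1325]
tall [256 216  23  22 288] c [606.5  25.1] s [32.3 52. ] dir -71.6 z [0.0893 0.1151 0.1202] mean [0.6039 0.0232]
side bench z -0.0008012532215152524
level [328 171  79  35 723] c [ 492.2 -309.4] s [ 26.7 180.7] dir -21.7 z [0.0255 0.0338 0.0369] mean [ 0.4898 -0.3065]
level [264 182  18  10  89] c [ 696.3 -295. ] s [26.4 43.8] dir -57.1 z [0.0243 0.0279 0.0306] mean [ 0.6954 -0.2898]
level [221 229  30  18 213] c [ 733.5 -116.4] s [56.3 27.6] dir 18.4 z [0.0254 0.0351 0.0436] mean [ 0.7309 -0.1124]
level [386 313  58  46 967] c [382.6  55.6] s [42.5 90.7] dir -27.1 z [0.026  0.0362 0.0432] mean [0.3871 0.0618]
red [277 264  20  26 168] c [602.8  27.7] s [12.2 50.3] dir -47.2 z [0.1112 0.116  0.1179] mean [0.6012 0.0305]
deck [220 213  29  23  90] c [ 731.3 -119.9] s [56.8 27.5] dir 30.7 z [0.0554 0.0588 0.0778] mean [ 0.7275 -0.1183]
deck [  240   282   106   180 15008] c [578.  144.2] s [140.4 297.9] dir -78.3 z [0.0637 0.0682 0.0704] mean [0.5704 0.1818]
tall [221 195  25  29 464] c [ 736.6 -129.5] s [42.1 38.4] dir 57.2 z [0.0852 0.0988 0.1245] mean [ 0.7359 -0.1253]
tall [276 264  23  32 490] c [604.7  30.2] s [23.6 53.6] dir -47.2 z [0.0885 0.1107 0.1177] mean [0.6023 0.0319]
```

Run:
```python
from h import *
for n in('top','side'):
    f=np.load(n+'.npz');W=f['W'];z=W[...,2]
    a=np.radians(101.7);ey=np.array([np.cos(a),np.sin(a)]);ex=np.array([ey[1],-ey[0]])
    F=np.array([.604,.0275])
    p=W[(z>.05)&(z<.085)&(abs(W[...,0]-.58)<.16)&(abs(W[...,1]-.14)<.2)]
    q=np.c_[(p[:,:2]-F)@ex,(p[:,:2]-F)@ey,p[:,2]]
    for y in list(range(-40,60,8))+list(range(60,300,20)):
        s=q[(q[:,1]*1000>=y)&(q[:,1]*1000<y+8)]
        if len(s)>3: print(n,y,len(s),np.round(np.percentile(s[:,0],[0,100])*1000),'z',np.round(np.median(s[:,2])*1000,1))
    print('y range',q[:,1].min(),q[:,1].max())
f=np.load('top.npz')
```

```text
top -32 62 [-28.  33.] z 60.2
top -24 66 [-28.  30.] z 60.6
top -16 39 [-28.  31.] z 61.1
top -8 42 [-28.  32.] z 61.4
top 0 45 [-28.  32.] z 61.3
top 8 54 [-28.  33.] z 60.6
top 16 64 [-28.  32.] z 60.5
top 24 213 [-67.  72.] z 67.0
top 32 228 [-68.  72.] z 68.0
top 40 226 [-68.  72.] z 68.4
top 48 231 [-68.  71.] z 68.2
top 56 226 [-68.  71.] z 68.1
top 60 227 [-68.  71.] z 68.0
top 80 228 [-68.  72.] z 68.6
top 100 230 [-68.  72.] z 68.6
top 120 234 [-68.  72.] z 68.8
top 140 227 [-68.  72.] z 68.9
top 160 231 [-68.  73.] z 69.3
top 180 232 [-68.  72.] z 69.6
top 200 228 [-68.  70.] z 69.6
top 220 230 [-68.  71.] z 69.9
top 240 230 [-68.  71.] z 70.3
top 260 188 [-68.  72.] z 70.1
y range -0.029338221486643574 0.26703602143293903
side -32 27 [-32.  27.] z 59.1
side -24 52 [-32.  27.] z 59.7
side -16 53 [-31.  27.] z 59.8
side -8 65 [-31.  27.] z 59.8
side 0 129 [-32.  27.] z 61.9
side 8 185 [-32.  27.] z 61.2
side 16 114 [-31.  27.] z 60.0
side 24 174 [-71.  68.] z 66.8
side 32 338 [-72.  68.] z 67.1
side 40 347 [-72.  67.] z 67.2
side 48 347 [-71.  67.] z 67.2
side 56 354 [-72.  67.] z 67.3
side 60 359 [-72.  66.] z 67.4
side 80 381 [-71.  68.] z 67.6
side 100 399 [-71.  67.] z 67.9
side 120 419 [-71.  68.] z 68.0
side 140 440 [-72.  67.] z 68.2
side 160 474 [-72.  68.] z 68.3
side 180 504 [-71.  68.] z 68.5
side 200 540 [-72.  68.] z 68.8
side 220 582 [-72.  68.] z 69.0
side 240 620 [-72.  67.] z 69.2
side 260 1144 [-72.  68.] z 67.8
y range -0.029403057683776095 0.2685045051742945
```

```bash
cat >> h.py <<'E'
def go(p,ang,T0=None):
    "turn(deg)/shift(cm) in current tool axes to TCP p, tool x at world angle ang(deg), pointing down"
    s=env.get_state();Rc=q2R(s['orientation']);a=np.radians(ang)
    Rt=np.array([[np.cos(a),np.sin(a),0],[np.sin(a),-np.cos(a),0],[0,0,-1]])
    rv=np.degrees(R.from_matrix(Rc.T@Rt).as_rotvec());sh=Rc.T@(np.array(p)-s['tcp_pos'])*100
    print('turn',np.round(rv,2),'shift',np.round(sh,2),'t',round(s['clock'],2),'q6',round(s['joint_pos'][5],2))
E
python3 - <<'E'
from h import *
go([.4945,-.3103,.16],158.4)
E
```

```text
turn [-3.0000e-02 -1.0000e-01 -1.3389e+02] shift [32.12 -8.7   7.08] t 0.15 q6 1.43
```

Request:
carry_out([
  [[0,0,-10],[4,-1,1],0],
  [[0,0,-20],[8,-2,2],0],
  [[0,0,-30],[12,-3,3],0],
  [[0,0,-40],[16,-4,4],0],
  [[0,0,-50],[20,-5.5,5],0],
  [[0,0,-60],[24,-6.5,6],0],
  [[0,0,-70],[28,-7.6,6.5],60],
  [[0,0,-80],[32,-8.7,7],100],
], force=30)

```text
clock: 1.15
tcp_pos: [0.4944, -0.3102, 0.1608]
orientation: [-0.0, 0.61, 0.792, -0.0]
wrist_force: [0.4, 0.9, -0.6]
finger_gap: 0.0525
grip_force: 0.0
```

Request:
carry_out([
  [[0,0,-10],[0,0,0],100],
  [[0,0,-20],[0,0,0],100],
  [[0,0,-30],[0,0,0],100],
  [[0,0,-40],[0,0,0],100],
  [[0,0,-50],[0,0,0],100],
  [[0,0,-54],[0,0,0],100],
  [[0,0,-54],[0,0,0],100],
  [[0,0,-54],[0,0,0],100],
])

```text
clock: 2.15
tcp_pos: [0.4935, -0.3112, 0.1611]
orientation: [-0.0, 0.187, 0.982, 0.0]
wrist_force: [0.8, -1.7, 0.4]
finger_gap: 0.0515
grip_force: 0.0
```

Run:
```python
from h import *
go([.4945,-.3103,.004],158.4)
print(env.get_state()['finger_gap'])
im,d,W=cloud('wrist');save(im,'w1.png');z=W[...,2]
m=((z>.026)&(z<.045)).astype(np.uint8)
k,l,st,_=cv2.connectedComponentsWithStats(m)
for i in range(1,k):
    if st[i,4]<300: continue
    p=W[l==i];print(st[i],cv2.minAreaRect((p[:,:2]*1000).astype(np.float32)),np.median(p[:,2]))
```

```text
turn [ 0.   -0.02  0.04] shift [-0.06  0.12 15.71] t 2.15 q6 -0.32
0.05153728456621578
[ 312  101   33  242 6571] ((493.8558654785156, -312.7426452636719), (22.768108367919922, 179.977294921875), 68.3807601928711) 0.03533770350186077
[592 384  48  38 960] ((717.0841674804688, -139.04495239257812), (11.440465927124023, 41.79549789428711), 12.806069374084473) 0.035189397714641385
```

View pics/w1.png

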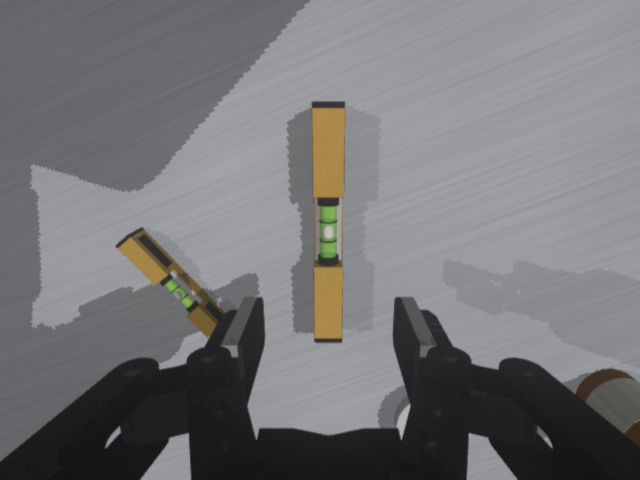

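The wrist view shows the large level at (328,221), lined up between the fingers, and the small one clear to the left. Next I descend and grip.

Request:
carry_out([
  [[0,0,0],[0,0.1,3],100],
  [[0,0,0],[0,0.1,6.5],100],
  [[0,0,0],[0,0.1,10],100],
  [[0,0,0],[0,0.1,13],100],
  [[0,0,0],[0,0.1,15],100],
  [[0,0,0],[0,0.1,15.6],100],
  [[0,0,0],[0,0.1,15.6],200],
  [[0,0,0],[0,0.1,15.6],200],
])

```text
clock: 3.2
tcp_pos: [0.4946, -0.311, 0.0065]
orientation: [0.001, 0.187, 0.982, -0.001]
wrist_force: [-0.2, 0.9, -1.5]
finger_gap: 0.0212
grip_force: 30.3
```

Request:
carry_out([
  [[0,0,0],[0,0,0],255],
  [[0,0,0],[0,0,0],255],
  [[0,0,0],[0,0,0],255],
  [[0,0,0],[0,0,0],255],
  [[0,0,0],[0,0,-2],255],
  [[0,0,0],[0,0,-6],255],
  [[0,0,0],[0,0,-12],255],
  [[0,0,0],[0,0,-17],255],
])

```text
clock: 4.2
tcp_pos: [0.4937, -0.3101, 0.1767]
orientation: [-0.0, 0.186, 0.982, 0.0]
wrist_force: [1.9, -0.9, -2.0]
finger_gap: 0.0209
grip_force: 30.4
```

Run:
```python
from h import *
go([.5744,.170,.12],101.7)
```

```text
turn [-0.000e+00 -3.000e-02  5.681e+01] shift [10.07 47.63  5.69] t 4.2 q6 -0.32
```

Request:
carry_out([
  [[0,0,5],[1,4,0],255],
  [[0,0,10],[2,9,0],255],
  [[0,0,18],[3,15,0],255],
  [[0,0,26],[4.5,21,0],255],
  [[0,0,34],[6,27,0],255],
  [[0,0,42],[7.5,33,0],255],
  [[0,0,50],[8.5,39,0],255],
  [[0,0,56],[9.5,45,0],255],
])

```text
clock: 5.2
tcp_pos: [0.57, 0.1452, 0.1747]
orientation: [-0.0, 0.627, 0.779, -0.0]
wrist_force: [0.8, -0.8, -1.5]
finger_gap: 0.021
grip_force: 30.4
```

Run:
```python
from h import *
go([.5744,.170,.10],101.7)
```

```text
turn [-0.06  0.01  0.6 ] shift [2.33 0.97 7.47] t 5.2 q6 1.47
```

Request:
carry_out([
  [[0,0,0.6],[1.2,0.5,1],255],
  [[0,0,0.6],[2.4,1,3],255],
  [[0,0,0.6],[2.4,1,5],255],
  [[0,0,0.6],[2.4,1,7],255],
  [[0,0,0.6],[2.4,1,8],255],
  [[0,0,0.6],[2.4,1,8.5],255],
  [[0,0,0.6],[2.4,1,8.8],255],
  [[0,0,0.6],[2.4,1,8.8],255],
])

```text
clock: 6.2
tcp_pos: [0.5753, 0.1686, 0.0877]
orientation: [0.0, 0.63, 0.777, 0.0]
wrist_force: [-0.1, 0.1, -2.3]
finger_gap: 0.0211
grip_force: 30.4
```

Run:
```python
from h import *
go([.5744,.170,.075],101.7)
im,d,W=cloud('wrist');save(im,'w2.png')
np.savez('w2',im=im,W=W)
```

```text
turn [0.04 0.01 0.2 ] shift [ 0.15 -0.06  1.27] t 6.2 q6 1.51
```

View pics/w2.png

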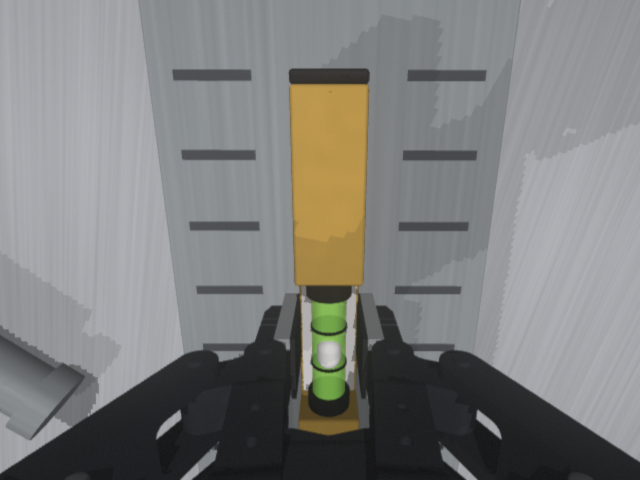

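The level is parallel to the deck and centred across it, its far end at (329,75). I'll lower it gently.

Request:
carry_out([
  [[0,0,0],[0.1,0,0.4],255],
  [[0,0,0],[0.1,0,0.7],255],
  [[0,0,0],[0.1,0,0.9],255],
  [[0,0,0],[0.1,0,1.0],255],
  [[0,0,0],[0.1,0,1.05],255],
  [[0,0,0],[0.1,0,1.1],255],
  [[0,0,0],[0.1,0,1.15],255],
  [[0,0,0],[0.1,0,1.2],255],
])

```text
clock: 7.25
tcp_pos: [0.5749, 0.1696, 0.0755]
orientation: [0.0, 0.63, 0.777, 0.0]
wrist_force: [-1.3, -0.3, 0.9]
finger_gap: 0.021
grip_force: 30.9
```

Request:
carry_out([
  [[0,0,0],[0,0,0.05],255],
  [[0,0,0],[0,0,0.05],150],
  [[0,0,0],[0,0,0.05],120],
  [[0,0,0],[0,0,0],100],
  [[0,0,0],[0,0,0],100],
  [[0,0,0],[0,0,-2],100],
  [[0,0,0],[0,0,-6],100],
  [[0,0,0],[0,0,-11],100],
])

```text
clock: 8.25
tcp_pos: [0.5739, 0.1696, 0.1853]
orientation: [-0.001, 0.63, 0.777, -0.001]
wrist_force: [0.9, -0.2, 0.0]
finger_gap: 0.0521
grip_force: 0.0
```

Run:
```python
from h import *
go([.604,.0275,.19],-48)
for n in('wrist','side'):
    im,d,W=cloud(n);save(im,n+'3.png');np.savez(n+'3',im=im,W=W)
    hsv=cv2.cvtColor(im,cv2.COLOR_RGB2HSV);H,S,V=[hsv[...,i].astype(int) for i in range(3)]
    m=((H<8)|(H>172))&(S>150)&(V>60)&(W[...,2]>.108)&(W[...,2]<.13)&(W[...,0]<.68)
    if m.sum()>30:
        p=W[m];print(n,m.sum(),cv2.minAreaRect((p[:,:2]*1000).astype(np.float32)),p.mean(0))
```

```text
turn [-6.0000e-02  1.9000e-01  1.4991e+02] shift [-1.452e+01  1.000e-02 -4.700e-01] t 8.25 q6 1.52
wrist 210 ((591.7696533203125, 44.39844512939453), (8.592583656311035, 17.380868911743164), 88.42857360839844) [0.59083509 0.04515504 0.11214089]
```

View pics/wrist3.png

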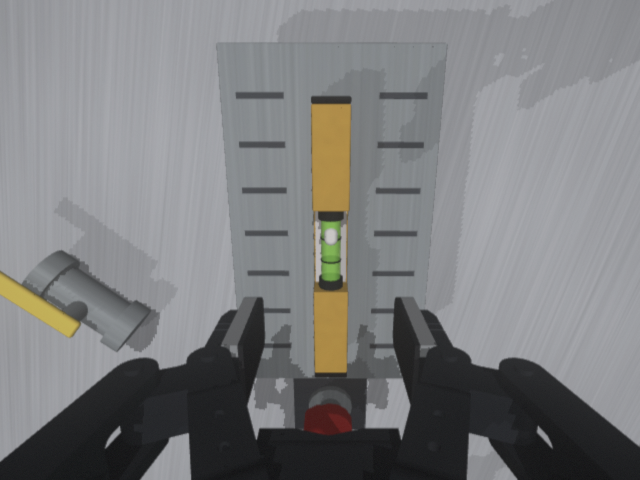

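The level lies flat and centred. The bubble is at row 236 against a centre at 250, about 9 mm to the high end, so the foot needs about 2.3 rad. I'll rewind the wrist while moving towards the foot.

Request:
carry_out([
  [[0,0,-10.5],[-1,-0.4,-1],100],
  [[0,0,-21],[-2,-0.8,-1],100],
  [[0,0,-31.5],[-3,-1.2,-1],100],
  [[0,0,-42],[-4,-1.7,-1],100],
  [[0,0,-52.5],[-5,-2.2,-1],100],
  [[0,0,-63],[-6.5,-2.8,-1],100],
  [[0,0,-73.5],[-7.5,-3.2,-1],100],
  [[0,0,-84],[-8.5,-3.5,-1],100],
])

```text
clock: 9.35
tcp_pos: [0.5578, 0.0789, 0.1947]
orientation: [-0.0, -0.055, 0.999, -0.0]
wrist_force: [-0.6, 0.2, -0.8]
finger_gap: 0.0517
grip_force: 0.0
```

Request:
carry_out([
  [[0,0,-10.5],[0,0,0],100],
  [[0,0,-21],[0,0,0],100],
  [[0,0,-31.5],[0,0,0],100],
  [[0,0,-42],[0,0,0],100],
  [[0,0,-52.5],[0,0,0],100],
  [[0,0,-63],[0,0,0],100],
  [[0,0,-73.5],[0,0,0],100],
  [[0,0,-84],[0,0,0],100],
])

```text
clock: 10.35
tcp_pos: [0.5579, 0.0793, 0.1947]
orientation: [0.0, 0.709, -0.706, -0.0]
wrist_force: [-0.2, -0.0, -0.3]
finger_gap: 0.052
grip_force: 0.0
```

Request:
carry_out([
  [[0,0,-10.5],[0,0,0],100],
  [[0,0,-21],[0,0,0],100],
  [[0,0,-31.5],[0,0,0],100],
  [[0,0,-40],[0,0,0],100],
  [[0,0,-42],[0,0,0],100],
  [[0,0,-42],[0,0,0],100],
  [[0,0,-42],[0,0,0],100],
  [[0,0,-42],[0,0,0],100],
])

```text
clock: 11.35
tcp_pos: [0.5581, 0.0793, 0.1953]
orientation: [0.0, 0.913, -0.408, 0.0]
wrist_force: [-0.5, -0.2, -0.4]
finger_gap: 0.0516
grip_force: 0.0
```

Run:
```python
from h import *
go([.604,.0275,.19],-48)
n='wrist'
im,d,W=cloud(n);save(im,n+'4.png');np.savez(n+'4',im=im,W=W)
hsv=cv2.cvtColor(im,cv2.COLOR_RGB2HSV);H,S,V=[hsv[...,i].astype(int) for i in range(3)]
red=((H<8)|(H>172))&(S>150)&(V>60)
for lo,hi in((.109,.125),(.113,.125),(.06,.1)):
    m=red&(W[...,2]>lo)&(W[...,2]<hi)&(W[...,0]<.68)
    p=W[m];print(n,m.sum(),cv2.minAreaRect((p[:,:2]*1000).astype(np.float32)),p.mean(0),np.percentile(p[:,2],95))
```

```text
turn [-0.   -0.01 -0.13] shift [6.92 0.04 0.53] t 11.35 q6 -2.3
wrist 1520 ((603.72314453125, 24.447917938232422), (14.713272094726562, 47.44911193847656), 42.171512603759766) [0.60202828 0.02547963 0.11700036] 0.11839493901193887
wrist 1515 ((603.7208251953125, 24.446189880371094), (14.697394371032715, 47.453861236572266), 42.117855072021484) [0.60202884 0.02546919 0.117015  ] 0.11839564076908277
wrist 844 ((604.2825317382812, 24.045005798339844), (31.411760330200195, 26.49066925048828), 42.283634185791016) [0.60498426 0.02429677 0.09134875] 0.09262180058044503
```

View pics/wrist4.png

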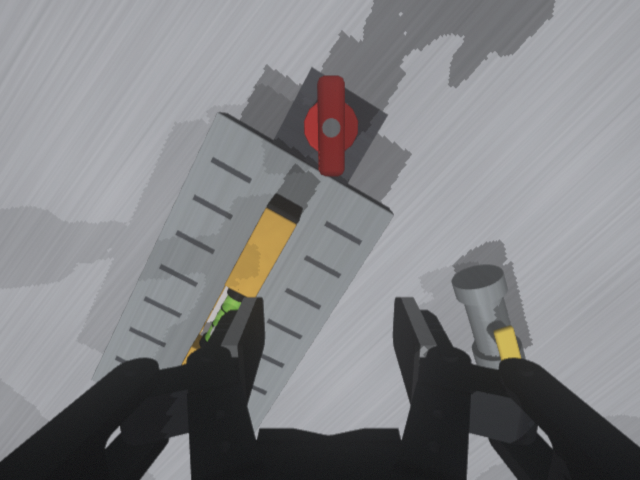

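The foot handle is in view with its spindle at (331,128), in the world at about (0.604, 0.025) with the bar at -48°. Bar and hub heights match what was given.

Request:
carry_out([
  [[0,0,0],[3,0.1,0],100],
  [[0,0,0],[7.1,0.2,0],100],
  [[0,0,0],[7.1,0.2,1],100],
  [[0,0,0],[7.1,0.2,4],100],
  [[0,0,0],[7.1,0.2,7],100],
  [[0,0,0],[7.1,0.2,9],100],
  [[0,0,0],[7.1,0.2,9.7],100],
  [[0,0,0],[7.1,0.2,9.7],100],
])

```text
clock: 12.4
tcp_pos: [0.6035, 0.0255, 0.0981]
orientation: [0.0, 0.913, -0.407, -0.0]
wrist_force: [-0.9, 0.5, -0.2]
finger_gap: 0.0522
grip_force: 0.0
```

Request:
carry_out([
  [[0,0,0],[0,0,0],180],
  [[0,0,0],[0,0,0],255],
  [[0,0,0],[0,0,0],255],
  [[0,0,0],[0,0,0],255],
  [[0,0,0],[0,0,0],255],
  [[0,0,0],[0,0,0],255],
  [[0,0,5],[0,0,0],255],
  [[0,0,10],[0,0,0],255],
], force=40)

```text
clock: 13.4
tcp_pos: [0.6049, 0.0253, 0.0994]
orientation: [-0.001, 0.874, -0.487, 0.001]
wrist_force: [-0.1, 1.8, 5.3]
finger_gap: 0.0141
grip_force: 40.7
```

Request:
carry_out([
  [[0,0,9],[0,0,0],255],
  [[0,0,18],[0,0,0],255],
  [[0,0,27],[0,0,0],255],
  [[0,0,36],[0,0,0],255],
  [[0,0,45],[0,0,0],255],
  [[0,0,54],[0,0,0],255],
  [[0,0,63],[0,0,0],255],
  [[0,0,72],[0,0,0],255],
])

```text
clock: 14.4
tcp_pos: [0.6058, 0.0252, 0.0995]
orientation: [0.002, -0.42, 0.908, -0.001]
wrist_force: [3.9, 1.3, 3.8]
finger_gap: 0.0142
grip_force: 40.5
```

Request:
carry_out([
  [[0,0,8],[0,0,0],255],
  [[0,0,16],[0,0,0],255],
  [[0,0,24],[0,0,0],255],
  [[0,0,32],[0,0,0],255],
  [[0,0,40],[0,0,0],255],
  [[0,0,44],[0,0,0],255],
  [[0,0,44],[0,0,0],255],
  [[0,0,44],[0,0,0],255],
])

```text
clock: 15.4
tcp_pos: [0.6061, 0.0247, 0.0995]
orientation: [0.002, -0.052, 0.999, -0.0]
wrist_force: [5.4, -1.0, 4.7]
finger_gap: 0.0142
grip_force: 40.5
```

Request:
carry_out([
  [[0,0,0],[0,0,0],255],
  [[0,0,0],[0,0,0],255],
  [[0,0,0],[0,0,0],255],
  [[0,0,0],[0,0,0],255],
  [[0,0,0],[0,0,0],255],
  [[0,0,0],[0,0,0],255],
  [[0,0,0],[0,0,0],255],
  [[0,0,0],[0,0,0],255],
])

```text
clock: 16.4
tcp_pos: [0.6061, 0.0247, 0.0995]
orientation: [0.002, -0.052, 0.999, -0.0]
wrist_force: [5.7, -0.7, 4.8]
finger_gap: 0.014
grip_force: 40.5
```

Run:
```python
from h import *
print(env.get_state()['joint_pos'])
for n in('side','top'):
    im,d,W=cloud(n);z=W[...,2]
    a=np.radians(101.7);ey=np.array([np.cos(a),np.sin(a)]);ex=np.array([ey[1],-ey[0]])
    def slope(W):
        z=W[...,2];q0=(W[...,:2]-np.array([.604,.025]))@ey;q1=(W[...,:2]-np.array([.604,.025]))@ex
        m=(z>.06)&(z<.08)&(q0>.04)&(q0<.255)&(abs(q1)<.062)&(abs(q1)>.025)
        return np.polyfit(q0[m],z[m],1)[0]*1000,m.sum()
    print(n,'slope before',slope(np.load(n+'.npz')['W']),'now',slope(W))
    hsv=cv2.cvtColor(im,cv2.COLOR_RGB2HSV)
    g=(hsv[...,0]>38)&(hsv[...,0]<70)&(hsv[...,1]>110)&(z>.07)&(abs(W[...,0]-.575)<.1)&(W[...,1]>.1)
    v,u=np.nonzero(g);print(n,g.sum(),u.mean() if len(u) else 0,v.mean() if len(v) else 0)
    if len(u):
        u0,v0=int(u.mean()),int(v.mean());c=im[v0-37:v0+37,u0-50:u0+50]
        save(cv2.resize(c,None,fx=8,fy=8,interpolation=cv2.INTER_CUBIC),n+'5.png')
```

```text
[-9.13470474e-02  4.37177253e-01 -1.02638927e-01  1.02657494e+00
 -2.83028151e-04 -1.95292778e-01]
side slope before (np.float64(10.170210567844531), np.int64(6567)) now (np.float64(1.2352648894804832), np.int64(6602))
side 107 288.94392523364485 358.2803738317757
top slope before (np.float64(10.068159195830193), np.int64(3213)) now (np.float64(-3.3705419426796093), np.int64(98))
top 0 0 0
```

View pics/side5.png

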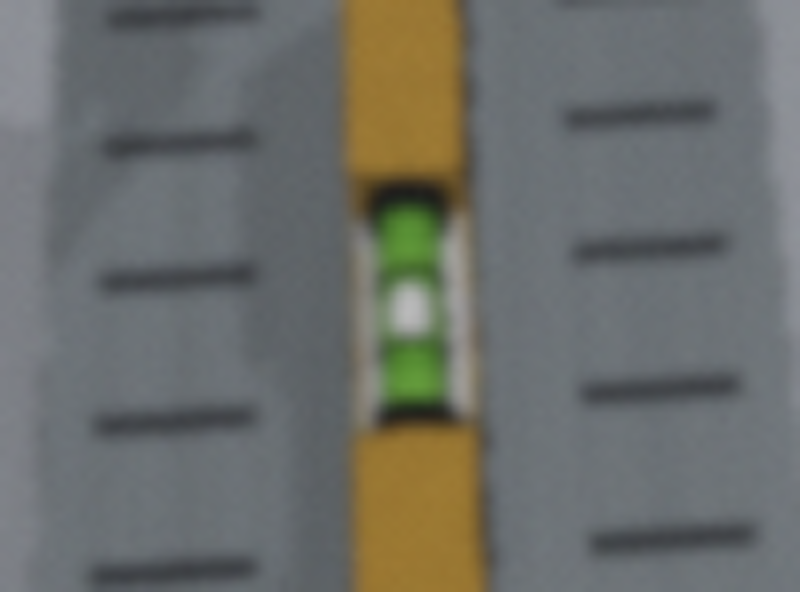

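The bubble sits at row 309, with the black lines at about 272 and 345, so it is centred within about 0.3 mm. I'll let go of the handle and rise.

Request:
carry_out([
  [[0,0,0],[0,0,0],180],
  [[0,0,0],[0,0,0],120],
  [[0,0,0],[0,0,0],100],
  [[0,0,0],[0,0,0],100],
  [[0,0,0],[0,0,-2],100],
  [[0,0,0],[0,0,-5],100],
  [[0,0,0],[0,0,-8],60],
  [[0,0,0],[0,0,-10],0],
])

```text
clock: 17.5
tcp_pos: [0.6044, 0.0252, 0.1999]
orientation: [0.001, -0.052, 0.999, -0.0]
wrist_force: [0.5, 0.4, 0.2]
finger_gap: 0.081
grip_force: 0.0
```

```bash
cat >> h.py <<'E'
def bubble(im,W):
    "signed offset of white blob from vial centre, mm along deck +y, side view"
    hsv=cv2.cvtColor(im,cv2.COLOR_RGB2HSV);z=W[...,2]
    g=((hsv[...,0]>35)&(hsv[...,0]<75)&(hsv[...,1]>70)&(z>.07)&(abs(W[...,0]-.575)<.1)&(W[...,1]>.1))
    v,u=np.nonzero(g);u0=int(round(np.median(u)))
    col=im[v.min()-8:v.max()+9,u0-1:u0+2].mean(1)
    b=col[:,2]; g_=col[:,1]
    print('rows',v.min()-8,'u',u0,'n',len(u));print('G',g_.astype(int));print('B',b.astype(int))
E
python3 - <<'E'
from h import *
im,d,W=cloud('side');bubble(im,W)
hsv=cv2.cvtColor(im,cv2.COLOR_RGB2HSV);z=W[...,2]
m=(z>.085)&(z<.125)&(hsv[...,0]>12)&(hsv[...,0]<26)&(hsv[...,1]>120)&(W[...,1]>.05)&(abs(W[...,0]-.57)<.1)
p=W[m];r=cv2.minAreaRect((p[:,:2]*1000).astype(np.float32));print(r,np.percentile(p[:,2],[50,90]))
go([.5745,.170,.13],191.7)
E
```

```text
rows 338 u 289 n 149
G [119 118 116 112  92  62  37  36  60  98 127 136 140 144 143 131 112 119
 143 164 176 179 179 172 146 117 118 131 139 145 150 145 117  70  39  48
  82 106 116 118 118 117]
B [ 50  50  50  49  42  35  29  29  34  41  48  50  51  54  55  52  50  71
 116 154 174 178 178 169 134  83  53  48  51  54  57  56  48  35  29  31
  39  46  49  50  50  49]
((572.8056640625, 169.77806091308594), (21.424272537231445, 175.3671112060547), 11.825970649719238) [0.10498108 0.10640193]
turn [-0.08  0.28 -5.78] shift [ 1.62 14.74  7.22] t 17.55 q6 -0.19
```

Request:
carry_out([
  [[0,0,-2],[0.5,3,0],0],
  [[0,0,-4],[1,7,0],0],
  [[0,0,-5.8],[1.6,12,1],0],
  [[0,0,-5.8],[1.6,14.7,2],0],
  [[0,0,-5.8],[1.6,14.7,4],0],
  [[0,0,-5.8],[1.6,14.7,6],0],
  [[0,0,-5.8],[1.6,14.7,7],0],
  [[0,0,-5.8],[1.6,14.7,7.2],0],
])

```text
clock: 18.55
tcp_pos: [0.5724, 0.1695, 0.1254]
orientation: [-0.001, -0.102, 0.995, -0.0]
wrist_force: [0.2, 0.0, 0.4]
finger_gap: 0.0854
grip_force: 0.0
```

Run:
```python
from h import *
go([.5735,.170,.10],191.7);print(env.get_state()['wrist_force'])
im,d,W=cloud('wrist');save(im,'w6.png');np.savez('w6',im=im,W=W)
```

```text
turn [-0.  -0.1  0. ] shift [-0.12  0.02  2.54] t 18.55 q6 -0.05
[0.18404614 0.04059057 0.39734928]
```

View pics/w6.png

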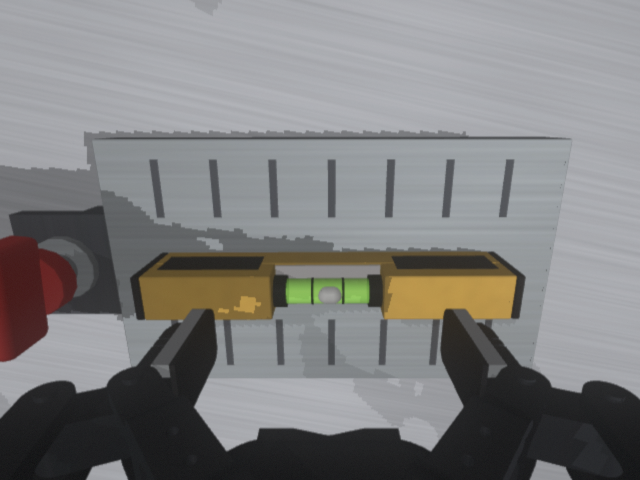

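The wrist view shows the bubble at column 330, between lines at 313 and 343, so it is about 0.7 mm off. Both fingers stand over the shoulders. Next I descend to press.

Request:
carry_out([
  [[0,0,0],[-0.1,0,0.6],0],
  [[0,0,0],[-0.1,0,1.2],0],
  [[0,0,0],[-0.1,0,1.7],0],
  [[0,0,0],[-0.1,0,2.1],0],
  [[0,0,0],[-0.1,0,2.4],0],
  [[0,0,0],[-0.1,0,2.6],0],
  [[0,0,0],[-0.1,0,2.7],0],
  [[0,0,0],[-0.1,0,2.7],0],
])

```text
clock: 19.6
tcp_pos: [0.574, 0.1699, 0.0993]
orientation: [0.0, -0.102, 0.995, -0.0]
wrist_force: [-0.7, -0.1, -0.5]
finger_gap: 0.0856
grip_force: 0.0
```

Request:
carry_out([
  [[0,0,0],[0,0,0.05],0],
  [[0,0,0],[0,0,0.1],0],
  [[0,0,0],[0,0,0.15],0],
  [[0,0,0],[0,0,0.2],0],
  [[0,0,0],[0,0,0.25],0],
  [[0,0,0],[0,0,0.25],0],
  [[0,0,0],[0,0,0.25],0],
  [[0,0,0],[0,0,0.25],0],
])

```text
clock: 20.6
tcp_pos: [0.574, 0.1699, 0.0968]
orientation: [0.0, -0.102, 0.995, -0.0]
wrist_force: [0.5, 0.6, 0.0]
finger_gap: 0.0854
grip_force: 0.0
```

Request:
carry_out([
  [[0,0,0],[0,0,0.04],0],
  [[0,0,0],[0,0,0.08],0],
  [[0,0,0],[0,0,0.12],0],
  [[0,0,0],[0,0,0.16],0],
  [[0,0,0],[0,0,0.2],0],
  [[0,0,0],[0,0,0.2],0],
  [[0,0,0],[0,0,0.2],0],
  [[0,0,0],[0,0,0.2],0],
])

```text
clock: 21.6
tcp_pos: [0.574, 0.1699, 0.0948]
orientation: [0.0, -0.102, 0.995, -0.0]
wrist_force: [0.5, 0.1, 0.2]
finger_gap: 0.085
grip_force: 0.0
```

Request:
carry_out([
  [[0,0,0],[0,0,0.02],0],
  [[0,0,0],[0,0,0.04],0],
  [[0,0,0],[0,0,0.06],0],
  [[0,0,0],[0,0,0.08],0],
  [[0,0,0],[0,0,0.1],0],
  [[0,0,0],[0,0,0.1],0],
  [[0,0,0],[0,0,0.1],0],
  [[0,0,0],[0,0,0.1],0],
])

```text
clock: 22.6
tcp_pos: [0.574, 0.1699, 0.0938]
orientation: [0.0, -0.102, 0.995, -0.0]
wrist_force: [-1.2, -0.3, -0.4]
finger_gap: 0.0852
grip_force: 0.0
```

Request:
carry_out([
  [[0,0,0],[0,0,0.02],0],
  [[0,0,0],[0,0,0.04],0],
  [[0,0,0],[0,0,0.06],0],
  [[0,0,0],[0,0,0.08],0],
  [[0,0,0],[0,0,0.1],0],
  [[0,0,0],[0,0,0.1],0],
  [[0,0,0],[0,0,0.1],0],
  [[0,0,0],[0,0,0.1],0],
])

```text
clock: 23.6
tcp_pos: [0.574, 0.1699, 0.0928]
orientation: [0.0, -0.102, 0.995, -0.0]
wrist_force: [-1.0, -0.4, 0.2]
finger_gap: 0.0853
grip_force: 0.5
```

Request:
carry_out([
  [[0,0,0],[0,0,0.01],0],
  [[0,0,0],[0,0,0.02],0],
  [[0,0,0],[0,0,0.03],0],
  [[0,0,0],[0,0,0.04],0],
  [[0,0,0],[0,0,0.05],0],
  [[0,0,0],[0,0,0.06],0],
  [[0,0,0],[0,0,0.07],0],
  [[0,0,0],[0,0,0.07],0],
])

```text
clock: 24.6
tcp_pos: [0.5741, 0.1699, 0.0928]
orientation: [0.0, -0.102, 0.995, 0.0]
wrist_force: [-2.1, -1.5, 5.8]
finger_gap: 0.0855
grip_force: 3.4
```

Request:
carry_out([
  [[0,0,0],[0,0,0.01],0],
  [[0,0,0],[0,0,0.02],0],
  [[0,0,0],[0,0,0.03],0],
  [[0,0,0],[0,0,0.04],0],
  [[0,0,0],[0,0,0.05],0],
  [[0,0,0],[0,0,0.05],0],
  [[0,0,0],[0,0,0.05],0],
  [[0,0,0],[0,0,0.05],0],
])

```text
clock: 25.6
tcp_pos: [0.5741, 0.17, 0.0927]
orientation: [0.001, -0.102, 0.995, 0.0]
wrist_force: [-2.9, -1.3, 9.1]
finger_gap: 0.0855
grip_force: 4.7
```

Request:
carry_out([
  [[0,0,0],[0,0,0],0],
  [[0,0,0],[0,0,0],0],
  [[0,0,0],[0,0,0],0],
  [[0,0,0],[0,0,0],0],
  [[0,0,0],[0,0,0],0],
  [[0,0,0],[0,0,0],0],
  [[0,0,0],[0,0,0],0],
  [[0,0,0],[0,0,0],0],
])

```text
clock: 26.6
tcp_pos: [0.5741, 0.1699, 0.0928]
orientation: [0.001, -0.102, 0.995, 0.0]
wrist_force: [-3.0, -1.0, 8.6]
finger_gap: 0.0855
grip_force: 4.7
```

Run:
```python
from h import *
for i in range(4): s=env.get_state();im,d,W=cloud('wrist');print(np.round(s['wrist_force'],1),np.round(s['ft_torque'],2))
c=im[260:480,180:480];save(cv2.resize(c,None,fx=2.6,fy=2.6,interpolation=cv2.INTER_CUBIC),'w7.png')
```

```text
[-3.  -1.   8.6] [0.06 0.68 0.15]
[-4.2 -1.7  9.5] [0.05 0.68 0.11]
[-2.5 -1.4  9.9] [0.1  0.69 0.13]
[-3.1 -1.7  9.9] [0.08 0.72 0.13]
```

View pics/w7.png

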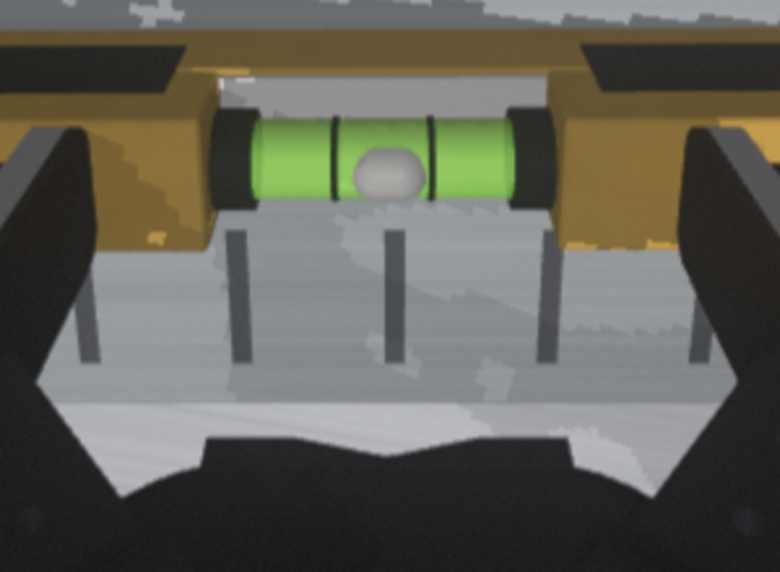

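The level is pressed at about 9.5 N with the bubble about 0.8 mm off centre, between the lines (335 and 432, bubble at 389). The reading is stable, so I'll hand in.

```bash
python3 -c "
from workcell import env
print(env.hand_in())"
```

```text
the job is handed in; nothing more can be done
None
```

The job is handed in: the level lies on the middle of the deck, the foot is turned until the bubble is about 0.8 mm off centre and between the lines, and the fingertips were still pressing at about 9.5 N; the hand-in returned no verdict.

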